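# Press a chip case shut through the guard window of a bench press

## Task

Push the chip carrier case along its channel until it sits fully home against the back stop of the little press, sliding it with the fingertips and without picking it up. Then reach down through the window of the guard and gently press the lever down until its foot bears on the case, without touching the guard. Finish while still holding the lever down on the case, and leave the things standing around where they are.

Things in the scene. Friction and masses are not known exactly. Their poses are not given: they have to be found in the camera images.
- press: Small bench press fixed to the table. Origin on the table under the middle of the case's home place; x runs along the channel from the open front (nearer the robot) to the back stop, y to the left, z up. Two aluminium side rails, 12 mm high and 8 mm thick, from x = -105 mm to the stop, leave a channel 72 mm wide. The case slides on the table top between them.
- stop (a point): Middle of the top edge of the back stop's front face: x = 29 mm, z = 9 mm in the press's frame. The stop is 88 mm wide, fixed and hard.
- hinge (a point): Middle of the lever's hinge pin: x = 105 mm, z = 42 mm in the press's frame. The block round it reaches 54 mm high, x = 90 to 120 mm, on a foot 8 mm high that reaches x = 134 mm.
- plate_corner (a point): Nearest upper corner of the fixed black plate on posts that stands to the right of the press, 225 mm above the table; from this corner the plate runs away from it to the right and to the back. Pass above it or in front of it on the way to the press.
- guard: Grey frame on four posts, fixed over the lever; origin and axes are those of the press. Top plate 4 mm thick, upper face at z = 66 mm, outline x = -12 to 82 mm, y = -50 to 50 mm (feet to y = 67 mm either way). Its one rectangular window is x = 0 to 70 mm, y = -38 to 38 mm. The case passes under its front bar. Do not touch it.
- window (a point): Middle of the guard's window, at the level of the frame's upper face (66 mm above the table); axes as the press's.
- lever_pad (a point): Middle of the upper face of the lever's black ribbed pad, 30 mm along x by 36 mm along y, right under the middle of the window. With the lever up it is 50 mm above the table (16 mm below the frame's upper face); it goes down about 10 mm until the foot bears on a seated case.
- lever (a joint): Angle of the steel lever: 0 = up (rest), grows as its pad is pressed down, at most 0.2 rad. The foot, 15 mm nearer the front than the pad's middle, meets the top of a seated case at about 0.14 rad. A spring brings it back up: about 1.5 N on the pad starts it, about 2.5 N brings the foot to the case; 6 to 10 N on the pad is a good press.
- case: Loose closed chip carrier case, black and grey, 66 mm along y, 20 mm high, about 60 g, origin at the middle of its underside. Its far face is at x = +29 mm, the near one at -29 mm with a lid lip out to -32 mm at 12 to 18 mm height. It starts in the front part of the channel, x along the press's x; when home its origin coincides with the press's and its far face is on the stop.
- block: Bystander: spare fibre holder block, 24x40x19 mm, loose; origin at the middle of its underside. Leave it alone.
- base: Bystander: round knurled magnetic base, diameter 40, height 12 mm, loose; origin at the middle of its underside. Leave it alone.
- jar: Bystander: clear jar of dust caps, 42x41x42 mm, loose; origin at the middle of its underside. Leave it alone.
- roll: Bystander: black tape roll, 64x78x19 mm, loose; origin at the middle of its underside. Leave it alone.
- tee: Bystander: BNC tee adapter, 29x36x13 mm, loose; origin at the middle of its underside. Leave it alone.
- fork: Bystander: steel clamp fork, 26x78x8 mm, loose; origin at the middle of its underside. Leave it alone.
Not all that is in view belongs to the job. Leave any brown look-alike of the case alone.

How it is judged:
On the way, in this order (a step that is already met when the one before it is completed fails the run):
1. the case is home against the back stop with the lever still up (x of case in the frame of press above -0.0035 m and angle between the x axis of case and the x axis of press, either way round below 0.12 rad and value of joint lever below 0.03 rad), for 0.2 s.
2. the lever is pressed down by the fingers and its foot bears on the seated case (x of case in the frame of press above -0.0035 m and angle between the x axis of case and the x axis of press, either way round below 0.12 rad and value of joint lever above 0.1 rad and contact force between lever and case above 1 N and contact force between lever and the fingers above 1 N), for 0.3 s.
At the end, for the whole second after the job is handed in: The case is within 3.5 mm of fully home against the back stop, straight in the channel, flat on the table and at rest; the fingers press on the lever (over 1 N), which is down more than 0.10 rad, and its foot presses on the case with more than 1 N (all of step 2 and linear speed of case below 0.01 m/s and height (world z) of case below 0.004 m); the arm keeps its last pose, push and grip.
It fails at once if the guard is touched (over 0.5 N) (contact force between guard and the arm above 0.5 N or contact force between guard and the fingers above 0.5 N).
It fails at once if the case is lifted or tipped (more than 6 mm or 0.15 rad) (height (world z) of case above 0.006 m or angle between case's own z axis and vertical above 0.15 rad).
It fails at once if the lever is pressed (over 0.06 rad) while the case is not home (value of joint lever above 0.06 rad and x of case in the frame of press below -0.005 m).
It fails at once if the foot is pressed on the case with more than 40 N (contact force between lever and case above 40 N).
It fails at once if a bystander is moved more than 15 mm (distance of any of block, base, jar, roll, tee, fork from where it was at the start of the episode above 0.015 m).
It also fails if it takes over 45 s, if anything falls off the work surface, if the arm or the gripper's body presses on something with over 40 N, if the wrist force passes 120 N, or if a joint passes its speed limit or range.

## Robot

A 7-joint arm with a two-finger parallel gripper is mounted at the origin on a cart in front of the work surface, level with it; the furniture and walls round the work are solid. World frame = base frame: x ahead of the robot, y to its left, z up, the work surface at z = 0. Lengths are in m, angles in rad, forces in N, time in s.
With the tool pointing down it reaches from about 0.4 to 0.85 m from the base axis. Payload 4.5 kg.
Tool frame: the origin (TCP) lies midway between the tips of the shut fingers; the grasp point (between the pads) lies ctrl.tcp_to_grasp behind it (ctrl.tcp_to_grasp is the distance from the TCP to the grasp point, in m); z points along the fingers, y is the line along which they close (so a half turn about z gives the same grasp; the last joint's range is limited). The gripper opens to 88 mm and grips with 3 to 60 N. Pads are 18 mm wide; open, the fingers measure 123 mm over their backs; the gripper's body (75 mm by 187 mm) begins 45 mm behind the grasp point.
Start: joints at [1.172, 0.689, -0.195, 1.565, 0.157, 0.902, -0.215], TCP at [0.262, -0.567, 0.239] pointing down, gripper open.
Joint ranges: [-3.01, 3.01], [-0.46, 2.08], [-1.47, 1.51], [0.13, 2.56], [-1, 4.14], [0.04, 2.09], [-2.66, 2.66]. Speed limits (rad/s): [2.57, 2.57, 3.14, 3.14, 3.14, 3.14, 3.14].

## Interface

Orientations are given as a unit quaternion [w, x, y, z].
In Python, from bench import sensors, viewer, ctrl gives the robot as it stands.
- The arm moves only by the tool send_rows, never from a script. Its argument "steps" is text: rows parted by semicolons, each of 7 numbers parted by spaces: the shift along the tool's x, y, z in units of 30 mm (1.0 is 30 mm), then the turn, a rotation vector about the tool's x, y, z in units of 5 degrees (1.0 is 5 degrees), then the finger opening in mm, from 0 to 88.1. A call has 1 to 10 rows; each row shifts and turns the commanded pose from where the row before left it, along the tool's axes as they then stand; what a row does not reach is not made up. A row lasts 1/12 s, in which the tool goes at most 41.7 mm and 7.16 degrees, less where a joint would pass 70% of its speed; a pose out of reach is approached as far as the arm can. A call is refused whole if a number of a shift passes 1 or a number of a turn 1, either way. A call with a gripper value outside its range is refused whole. The fingers move at their own pace and stop on an object; the grip force is fixed at half the most. Time passes only in rows, so rows that do not move let the fingers close. It gives the time, the measured TCP pose, the force, the opening and the grip force at its end, in the units of the state.
- sensors.observe(): the state, without advancing time (a new reading comes with each control period).
- viewer.capture(name): name is "side" or "top" or "wrist"; returns a dict with "pixels" (480x640x3 uint8, red, green, blue), "mtx" (3x3 intrinsics, pixels), "pose" (4x4, takes a point from camera to world coordinates). Camera axes: x right, y down, z forward; pixel columns grow to the right and rows downward; lengths in m; the calibration is good to about 2 mm. A picture is of the moment at which its call begins. There is no depth.
- ctrl.finish_job(): hands the job in; it is judged then, once.
The state is a dict: "time": time; "joint_pos": joint angles; "joint_velocities": joint speeds; "tau": joint torques, N m; "eef_pos": TCP position; "ee_rot": TCP orientation; "ft_force": force on the tool from outside, world axes, zero at the start; "ft_torque": the same for the moment, N m; "finger_gap": finger opening in m; "gripper_force": force on a finger pad.
Only numpy, scipy, OpenCV 4.12 (cv2) and the standard library are available. Lean on these libraries where they do the work, as an engineer would, in place of code of your own. Each camera call takes 0.05 s, during which the arm holds its last target. There are 200 camera calls.

## Working session

There is one attempt and no reset: what is moved stays moved. The work goes in short steps, Python scripts to look and compute and a tool call to move; the robot and the scene stay as the last step left them, time stands still between calls to the robot, and variables do not carry over. Pictures are saved under pics/ and viewed, at most 10 in all, crops included, and the job is handed in when it is done.

Besides the shell and the picture viewer there is one more tool, called after ">>>" by a JSON object that holds its "name" and its "arguments", one argument or row to a line. send_rows: Moves the arm, as the interface text tells. Its arguments: {"type":"object","properties":{"steps":{"type":"string"}},"required":["steps"]}

```bash
mkdir -p pics
python3 - <<'E'
from bench import sensors, viewer, ctrl
import cv2,numpy as np
s=sensors.observe(); print({k:np.round(v,3).tolist() for k,v in s.items()}, ctrl.tcp_to_grasp)
for n in ["top","side"]:
    c=viewer.capture(n); cv2.imwrite(f"pics/{n}0.png",c["pixels"][:,:,::-1]); np.savez(f"{n}0.npz",**c); print(n,c["mtx"].round(1).tolist(),c["pose"].round(3).tolist())
E
```

```text
{'time': 0.0, 'joint_pos': [1.172, 0.69, -0.195, 1.566, 0.157, 0.902, -0.215], 'joint_velocities': [0.001, 0.0, 0.001, -0.001, 0.001, 0.001, 0.0], 'tau': [0.001, -52.757, -1.267, -15.343, -0.053, 0.007, 0.0], 'eef_pos': [0.262, -0.567, 0.238], 'ee_rot': [-0.001, 0.977, 0.215, -0.0], 'ft_force': [-0.024, -0.369, -0.183], 'ft_torque': [-0.028, -0.026, -0.032], 'gripper_force': 0.0, 'finger_gap': 0.088} 0.0187
top [[484.5, 0.0, 322.6], [0.0, 484.5, 237.9], [0.0, 0.0, 1.0]] [[-0.003, -0.998, 0.07, 0.428], [-1.0, 0.004, 0.012, 0.3], [-0.012, -0.07, -0.997, 1.045], [0.0, 0.0, 0.0, 1.0]]
side [[560.4, 0.0, 322.2], [0.0, 560.4, 231.6], [0.0, 0.0, 1.0]] [[0.944, -0.171, 0.281, 0.23], [-0.329, -0.523, 0.786, -0.421], [0.013, -0.835, -0.55, 0.667], [0.0, 0.0, 0.0, 1.0]]
```

View pics/top0.png

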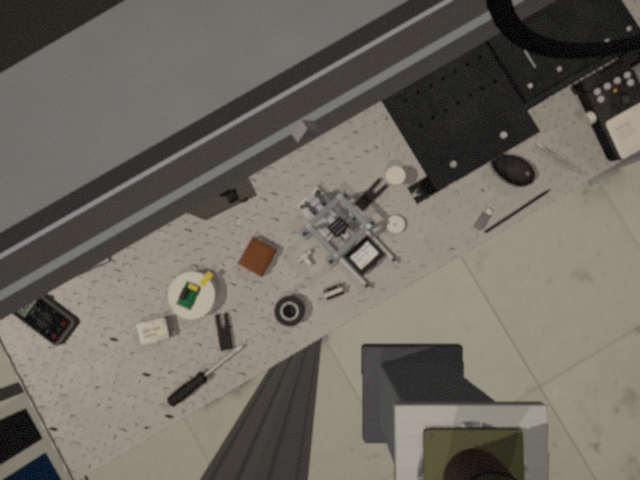

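View pics/side0.png

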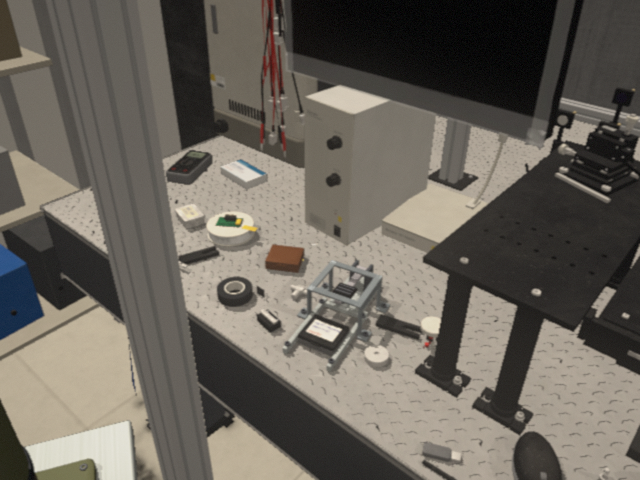

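The top view shows the press at about (340,230) with the guard frame round the ribbed pad. The case, black and grey with a white label, is in the channel's front at (364,256). Things that could be taken for the case are the brown look-alike at (257,256), the white box at (153,330), and the black fork at (372,192). I choose (364,256), since it is black and grey and lies between the rails. The side view agrees: case at (323,331), guard at (343,288). The plate's near corner is at about (430,258) in the side view.

Run:
```python
import cv2,numpy as np
a=cv2.imread("pics/top0.png")[175:300,280:440]; b=cv2.imread("pics/side0.png")[245:385,270:460]
cv2.imwrite("pics/crop_top.png",cv2.resize(a,None,fx=5,fy=4.8,interpolation=cv2.INTER_CUBIC)[:600,:800])
cv2.imwrite("pics/crop_side.png",cv2.resize(b,None,fx=4.2,fy=4.2,interpolation=cv2.INTER_CUBIC)[:600,:800])
```

```text
(no output)
```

View pics/crop_top.png

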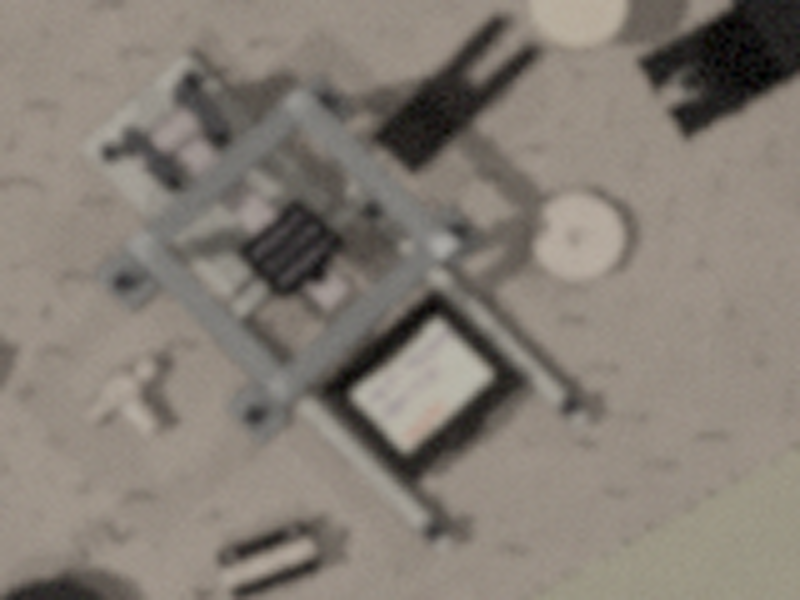

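View pics/crop_side.png

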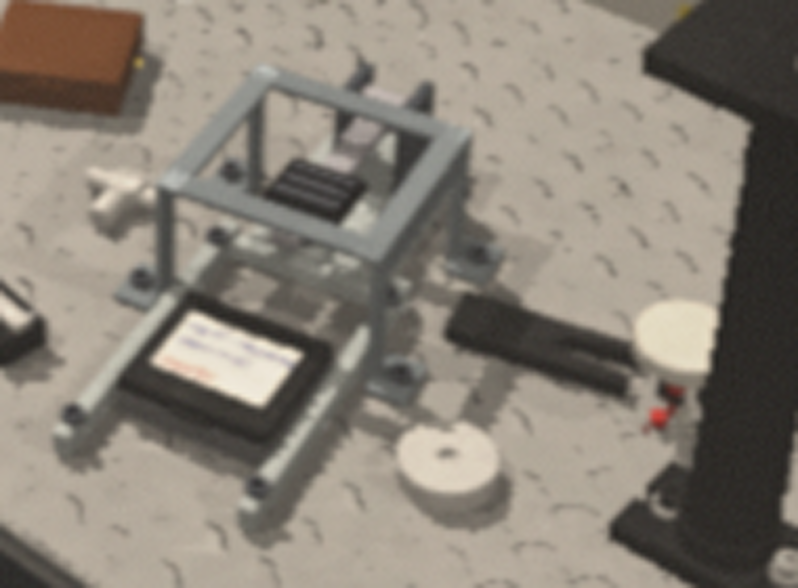

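The crops confirm the choice: the case is black with a white label between the rails, at top crop (425,388), and there is nothing similar in the channel. In the top crop, the guard's outer corners are at about (140,240), (295,92), (448,250) and (285,395), and the rail fronts at (435,530) and (578,408). The round base and block are beside the channel's front.

```bash
cat > h.py <<'E'
import numpy as np
def ray(c,px,z):
    px=np.atleast_2d(px).astype(float); d=np.c_[px,np.ones(len(px))]@np.linalg.inv(c["mtx"]).T@c["pose"][:3,:3].T
    o=c["pose"][:3,3]; return o+d*((z-o[2])/d[:,2])[:,None]
def fit(P,W): # 2D rigid: press pts P -> world W
    P=np.array(P);W=np.array(W)[:,:2];p=P.mean(0);w=W.mean(0);A=(P-p).T@(W-w)
    a=np.arctan2(A[0,1]-A[1,0],A[0,0]+A[1,1]);R=np.array([[np.cos(a),-np.sin(a)],[np.sin(a),np.cos(a)]])
    return a,w-R@p,R,np.linalg.norm((P-p)@R.T+w-W,axis=1)
E
python3 - <<'E'
import numpy as np
from h import *
np.set_printoptions(precision=4,suppress=True)
t=np.load("top0.npz");s=np.load("side0.npz")
T=lambda q:np.array(q)/[5,4.8]+[280,175]
S=lambda q:np.array(q)/4.2+[270,245]
G=np.array([[-12,50],[82,50],[82,-50],[-12,-50]])/1e3
wt=ray(t,T([(285,395),(140,240),(295,92),(448,250)]),.066)
ws=ray(s,S([(165,178),(265,70),(468,130),(385,250)]),.066)
for w in(wt,ws): print(w[:,:2].tolist()); print(fit(G,w))
a,o,R,_=fit(np.r_[G,G],np.r_[wt,ws]); print("mean",np.degrees(a),o)
inv=lambda w:(w[:,:2]-o)@R
print("rails top",inv(ray(t,T([(435,530),(578,408)]),.012)),"side",inv(ray(s,S([(65,432),(250,510)]),.012)))
print("case top",inv(ray(t,T([(330,385),(435,300),(525,380),(415,475)]),.02)))
print("case side",inv(ray(s,S([(125,368),(190,295),(335,350),(258,430)]),.02)))
print("pad",inv(ray(t,T([(297,247)]),.05)),inv(ray(s,S([(317,190)]),.05)))
print("plate",ray(s,[(428,258)],.225),ray(t,T([(0,0)]),.2)*0)
E
```

```text
[[0.4571471188286552, 0.28244207007904676], [0.5228687695486688, 0.34092196606824765], [0.5856586084360645, 0.2776769606778861], [0.5180721289512307, 0.21609655178955633]]
(np.float64(0.7481220793851024), array([0.4953, 0.2555]), array([[ 0.733 , -0.6803],
       [ 0.6803,  0.733 ]]), array([0.0049, 0.0071, 0.0048, 0.006 ]))
[[0.4604729385185826, 0.2822205559885806], [0.5239335389689412, 0.3382312399805107], [0.5895821324511602, 0.2725870773506672], [0.5277508560119903, 0.21353059789294132]]
(np.float64(0.7630602692973462), array([0.5001, 0.2525]), array([[ 0.7227, -0.6911],
       [ 0.6911,  0.7227]]), array([0.004 , 0.0071, 0.0044, 0.0058]))
mean 43.292840358331645 [0.4977 0.254 ]
rails top [[-0.0964  0.0417]
 [-0.0994 -0.0396]] side [[-0.1028  0.038 ]
 [-0.1048 -0.0426]]
case top [[-0.0195  0.0302]
 [-0.0229 -0.028 ]
 [-0.0745 -0.031 ]
 [-0.0727  0.0315]]
case side [[-0.0686  0.0308]
 [-0.0192  0.0283]
 [-0.0204 -0.0375]
 [-0.074  -0.0303]]
pad [[0.0327 0.0006]] [[ 0.0324 -0.0032]]
plate [[0.5702 0.1053 0.225 ]] [[0. 0. 0.]]
```

```bash
python3 - <<'E'
import numpy as np
from h import *
np.set_printoptions(precision=3,suppress=True)
t=np.load("top0.npz");s=np.load("side0.npz")
def hd(c,p): return ray(c,p,0)[:,:2]-c["pose"][:2,3]
# vertical post: crossing of horizontal bearings from both cameras
for pt,ps in [((300,480),(210,480)),((205,480),(130,480)),((300,480),(130,480)),((205,480),(210,480))]:
    a=hd(t,[pt])[0];b=hd(s,[ps])[0];k=np.linalg.solve(np.c_[a,-b],s["pose"][:2,3]-t["pose"][:2,3]);print(pt,ps,t["pose"][:2,3]+k[0]*a,k)
print("plate from top, z=.225",ray(t,[(385,100),(440,190),(537,130),(490,43)],.225))
print("plate from side",ray(s,[(428,258),(575,333)],.225))
E
python3 - <<'E'
import cv2
a=cv2.imread("pics/top0.png")[20:260,360:640]
cv2.imwrite("pics/crop_plate.png",cv2.convertScaleAbs(cv2.resize(a,None,fx=2.5,fy=2.5),alpha=1.8,beta=20))
E
```

```text
(300, 480) (210, 480) [0.25  0.325] [0.41  1.665]
(205, 480) (130, 480) [0.064 0.518] [0.838 1.952]
(300, 480) (130, 480) [0.094 0.347] [0.769 1.596]
(205, 480) (210, 480) [0.253 0.405] [0.404 1.844]
plate from top, z=.225 [[ 0.724  0.201  0.225]
 [ 0.566  0.109  0.225]
 [ 0.669 -0.058  0.225]
 [ 0.824  0.018  0.225]]
plate from side [[ 0.57   0.105  0.225]
 [ 0.66  -0.076  0.225]]
```

View pics/crop_plate.png

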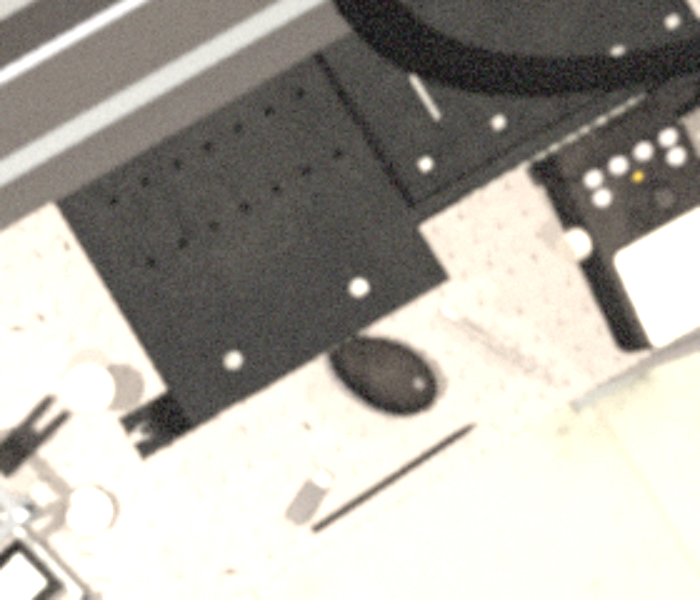

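The plate's corner comes out at about (0.567, 0.108) in both views. The aluminium post lies to the left, near (0.07–0.25, 0.33–0.5). I'll travel in front of the plate via (0.42, -0.2), at z ≈ 0.28.

>>> {"name": "send_rows", "arguments": {
  "steps": "0 0 -0.35 0 0 -0.935 0; 0 0 -0.35 0 0 -0.935 0; 0 0 -0.35 0 0 -0.935 0; 0 0 -0.35 0 0 -0.935 0; 0.87 -0.375 0 0 0 0 0; 0.87 -0.375 0 0 0 0 0; 0.87 -0.375 0 0 0 0 0; 0.87 -0.375 0 0 0 0 0; 0.87 -0.375 0 0 0 0 0; 0.87 -0.375 0 0 0 0 0"
}}

```text
time: 0.93
eef_pos: [0.3294, -0.4091, 0.2804]
ee_rot: [-0.0, 0.929, 0.37, -0.0]
ft_force: [0.3, -0.2, 0.1]
finger_gap: 0.0236
gripper_force: 0.0
```

>>> {"name": "send_rows", "arguments": {
  "steps": "0.87 -0.375 0 0 0 0 0; 0.87 -0.375 0 0 0 0 0; 0.87 -0.375 0 0 0 0 0; 0.87 -0.375 0 0 0 0 0; 0.87 -0.375 0 0 0 0 0; 0.87 -0.375 0 0 0 0 0; 0.87 -0.375 0 0 0 0 0; 0.87 -0.375 0 0 0 0 0; 0 0 0 0 0 0 0"
}}

```text
time: 1.68
eef_pos: [0.4213, -0.1956, 0.2809]
ee_rot: [-0.001, 0.927, 0.375, 0.002]
ft_force: [0.2, -0.9, 0.3]
finger_gap: 0.0002
gripper_force: 0.0
```

>>> {"name": "send_rows", "arguments": {
  "steps": "0.8 -0.9 0 0 0 0 0; 0.8 -0.9 0 0 0 0 0; 0.8 -0.9 0 0 0 0 0; 0.8 -0.9 0 0 0 0 0; 0.8 -0.9 0 0 0 0 0; 0.8 -0.9 0 0 0 0 0; 0.8 -0.9 0 0 0 0 0; 0.8 -0.9 0 0 0 0 0; 0.8 -0.9 0 0 0 0 0; 0.8 -0.9 0 0 0 0 0"
}}

```text
time: 2.52
eef_pos: [0.4066, 0.1607, 0.2806]
ee_rot: [0.0, 0.929, 0.37, -0.0]
ft_force: [0.7, 0.1, -0.4]
finger_gap: 0.0004
gripper_force: 0.0
```

>>> {"name": "send_rows", "arguments": {
  "steps": "0 0 0 0 0 0 0; 0 0 0 0 0 0 0; 0 0 0 0 0 0 0"
}}

```text
time: 2.77
eef_pos: [0.4068, 0.1584, 0.2804]
ee_rot: [0.0, 0.929, 0.37, -0.001]
ft_force: [0.4, -0.3, 0.2]
finger_gap: 0.0003
gripper_force: 0.0
```

Run:
```python
from bench import sensors, viewer
import cv2,numpy as np
s=sensors.observe(); print(s["eef_pos"],s["ee_rot"],s["ft_force"])
c=viewer.capture("wrist"); cv2.imwrite("pics/wrist1.png",c["pixels"][:,:,::-1]); np.savez("wrist1.npz",**c); print(c["mtx"].round(1).tolist(),c["pose"].round(3).tolist())
```

```text
[0.40683854 0.1584206  0.28038865] [ 4.63220630e-04  9.28884758e-01  3.70368005e-01 -6.57380070e-04] [ 0.42745073 -0.31728231  0.24402125]
[[419.3, 0.0, 318.1], [0.0, 419.3, 242.2], [0.0, 0.0, 1.0]] [[0.689, -0.694, -0.21, 0.46], [-0.725, -0.659, -0.2, 0.21], [0.001, 0.29, -0.957, 0.426], [0.0, 0.0, 0.0, 1.0]]
```

View pics/wrist1.png

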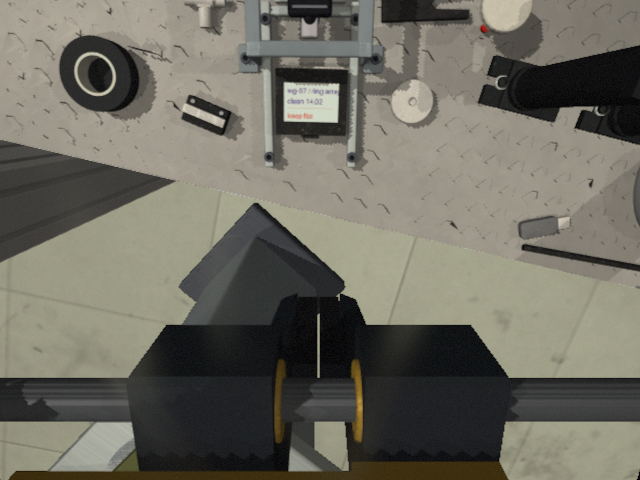

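The wrist view from close by shows the channel ahead. The rail fronts are at (268,166) and (351,165), and the case covers (276..347, 69..134). The guard's front bar is at row 40–55, and the pad is at the top near (310,8).

Run:
```python
import numpy as np
from h import *
np.set_printoptions(precision=4,suppress=True)
c=np.load("wrist1.npz")
f=ray(c,[(268,166),(351,165)],.012); print("rail fronts",f, np.linalg.norm(f[1]-f[0]))
# rail centre lines upward: left 268@157 to 267@62 ; right 351@156 to 353@62
l=ray(c,[(268,157),(267,62),(351,156),(353,62)],.012)
for a,b in((0,1),(2,3)): d=l[b]-l[a]; print("rail yaw",np.degrees(np.arctan2(d[1],d[0])),np.linalg.norm(d))
d=f[0]-f[1]; print("yaw from front ends",np.degrees(np.arctan2(d[1],d[0]))-90)
yaw=np.radians(43.5);R=np.array([[np.cos(yaw),-np.sin(yaw)],[np.sin(yaw),np.cos(yaw)]])
o=f.mean(0)[:2]-R@[-.105,0]; print("origin",o)
inv=lambda w:(w[:,:2]-o)@R
print("case",inv(ray(c,[(276,134),(347,135),(348,69),(276,69)],.02)))
print("pad",inv(ray(c,[(310,8)],.05)),"guard bar",inv(ray(c,[(310,40),(310,55)],.066)))
print("tcp in press",inv(np.array([[.4068,.1584,.28]])))
```

```text
rail fronts [[0.392  0.2126 0.012 ]
 [0.4485 0.1544 0.012 ]] 0.08110656694376492
rail yaw 42.17445669467262 0.08533209447441945
rail yaw 43.61284680729225 0.08436371079977699
yaw from front ends 44.22461600358477
origin [0.4964 0.2558]
case [[-0.0749  0.0311]
 [-0.0757 -0.0355]
 [-0.0182 -0.0352]
 [-0.0183  0.0295]]
pad [[ 0.0242 -0.0018]] guard bar [[-0.0017 -0.0019]
 [-0.0125 -0.0019]]
tcp in press [[-0.132 -0.009]]
```

The measurements agree: rail spacing is 81 mm against 80, and the guard bar spans x -12 to -2 mm. The press origin is about (0.4965, 0.255) with yaw 43.5°, and the case is at x ≈ -47 mm. I'll centre the tool, tilt it 8° so the gripper body leans away from the guard, and descend behind the case.

>>> {"name": "send_rows", "arguments": {
  "steps": "0.73 -0.23 0 0 0 0 0; 0 0 0 0 0.8 0 0; 0 0 0 0 0.8 0 0; -0.13 0 0.94 0 0 0 0; -0.13 0 0.94 0 0 0 0; -0.13 0 0.94 0 0 0 0; -0.13 0 0.94 0 0 0 0; -0.13 0 0.94 0 0 0 0; -0.13 0 0.94 0 0 0 0; -0.13 0 0.94 0 0 0 0"
}}

```text
time: 3.65
eef_pos: [0.4224, 0.1756, 0.1195]
ee_rot: [-0.02, 0.928, 0.368, 0.062]
ft_force: [0.1, 1.1, 0.1]
finger_gap: 0.0006
gripper_force: 0.0
```

>>> {"name": "send_rows", "arguments": {
  "steps": "-0.08 0 0.57 0 0 0 0; 0 0 0 0 0 0 0; 0 0 0 0 0 0 0"
}}

```text
time: 3.9
eef_pos: [0.4247, 0.1761, 0.1154]
ee_rot: [-0.02, 0.927, 0.368, 0.064]
ft_force: [-0.1, -0.3, -0.4]
finger_gap: 0.0002
gripper_force: 0.0
```

```bash
cat >> h.py <<'E'
O=np.array([.4965,.255]);YAW=np.radians(43.5)
def state():
    from bench import sensors
    from scipy.spatial.transform import Rotation as Ro
    s=sensors.observe();c,n=np.cos(YAW),np.sin(YAW);R=np.array([[c,-n],[n,c]])
    q=s["ee_rot"];M=Ro.from_quat([q[1],q[2],q[3],q[0]]).as_matrix()
    print("t %.2f"%s["time"],"tcp press mm",((s["eef_pos"][:2]-O)@R*1e3).round(1),"z %.1f"%(s["eef_pos"][2]*1e3),"tool x",M[:,0].round(3),"z",M[:,2].round(3),"F press",(s["ft_force"][:2]@R).round(2),"Fz %.2f"%s["ft_force"][2])
E
python3 -c "
from h import *;state()
from bench import viewer;import cv2
c=viewer.capture('wrist');cv2.imwrite('pics/wrist2.png',c['pixels'][:,:,::-1]);np.savez('wrist2.npz',**c)"
```

```text
t 3.90 tcp press mm [-106.4   -7.9] z 115.4 tool x [0.721 0.68  0.133] z [ 0.104  0.083 -0.991] F press [-0.31 -0.14] Fz -0.41
```

View pics/wrist2.png

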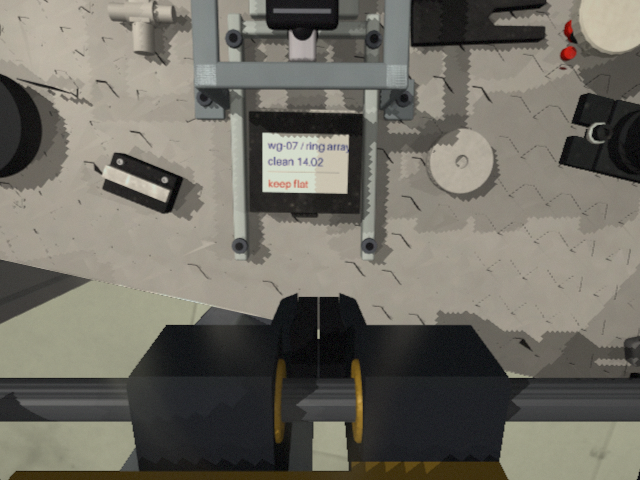

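The view from close by shows the rail screws at (239,245) and (369,245), the case's near edge at row 213, and the block and base well clear. The finger gap is at column 318, to the right of the channel's middle.

Run:
```python
from h import *
np.set_printoptions(precision=4,suppress=True)
c=np.load("wrist2.npz");a=YAW;R=np.array([[np.cos(a),-np.sin(a)],[np.sin(a),np.cos(a)]])
inv=lambda px,z:((ray(c,px,z)[:,:2]-O)@R)
print("rail fronts",inv([(239,259),(369,259)],.012),"rail back",inv([(236,92),(371.5,92)],.012))
print("case near top corners",inv([(249,213),(363,213),(250,112),(363,114)],.02))
print("guard outer front edge z66",inv([(195,88),(408,88),(300,63)],.066))
```

```text
rail fronts [[-0.1044  0.0412]
 [-0.1048 -0.0402]] rail back [[-0.0045  0.0397]
 [-0.0045 -0.04  ]]
case near top corners [[-0.0749  0.0329]
 [-0.0752 -0.035 ]
 [-0.0169  0.0306]
 [-0.0181 -0.0342]]
guard outer front edge z66 [[-0.0127  0.0491]
 [-0.0128 -0.0497]
 [-0.0018  0.0004]]
```

>>> {"name": "send_rows", "arguments": {
  "steps": "0 -0.12 0 0 0 0 0; 0 -0.11 0 0 0 0 0; -0.07 0 0.5 0 0 0 0; -0.07 0 0.5 0 0 0 0; -0.07 0 0.5 0 0 0 0; -0.07 0 0.5 0 0 0 0; -0.07 0 0.5 0 0 0 0; -0.07 0 0.5 0 0 0 0; 0 0 0 0 0 0 0; 0 0 0 0 0 0 0"
}}

```text
time: 4.78
eef_pos: [0.4405, 0.1873, 0.0554]
ee_rot: [-0.02, 0.928, 0.37, 0.041]
ft_force: [-0.5, -0.4, 0.6]
finger_gap: 0.0004
gripper_force: 0.0
```

```bash
python3 -c "
from h import *;state()"
```

```text
t 4.78 tcp press mm [-87.2 -10.6] z 55.4 tool x [0.723 0.685 0.091] z [ 0.062  0.067 -0.996] F press [-0.65  0.09] Fz 0.63
```

```bash
python3 -c "
from bench import sensors;s=sensors.observe();print(s['joint_pos'].round(3) if hasattr(s['joint_pos'],'round') else s['joint_pos'],s['joint_velocities'])"
```

```text
[-0.415  0.837 -0.099  2.212  1.363  0.043 -2.651] [-0.00372002 -0.01960161 -0.00144049  0.0180946   0.01681536  0.00264841
 -0.01400874]
```

Joints 6 and 7 are at their limits (near-singular wrist). A half turn of the tool about z, which raises q7, gives the same grasp line with room in q5 and q7. There is space for the turn at this height.

>>> {"name": "send_rows", "arguments": {
  "steps": "0 0 -0.5 0 0 -1 0; 0 0 0 0 0 -1 0; 0 0 0 0 0 -1 0; 0 0 0 0 0 -1 0; 0 0 0 0 0 -1 0; 0 0 0 0 0 -1 0; 0 0 0 0 0 -1 0; 0 0 0 0 0 -1 0; 0 0 0 0 0 -1 0; 0 0 0 0 0 -1 0"
}}

```text
time: 5.62
eef_pos: [0.4395, 0.1865, 0.0672]
ee_rot: [-0.001, 0.689, 0.723, 0.046]
ft_force: [0.2, -0.4, 0.1]
finger_gap: 0.0003
gripper_force: 0.0
```

```bash
python3 -c "
from h import *;state()
from bench import sensors;s=sensors.observe();print(np.round(s['joint_pos'],3))"
```

```text
t 5.62 tcp press mm [-88.5 -10.5] z 67.2 tool x [-0.05   0.997  0.064] z [ 0.062  0.067 -0.996] F press [-0.15 -0.44] Fz 0.13
[-0.215  0.836 -0.424  2.203  1.369  0.287 -1.796]
```

>>> {"name": "send_rows", "arguments": {
  "steps": "0 0 0 0 0 -1 0; 0 0 0 0 0 -1 0; 0 0 0 0 0 -1 0; 0 0 0 0 0 -1 0; 0 0 0 0 0 -1 0; 0 0 0 0 0 -1 0; 0 0 0 0 0 -1 0; 0 0 0 0 0 -1 0; 0 0 0 0 0 -1 0; 0 0 0 0 0 -1 0"
}}

```text
time: 6.45
eef_pos: [0.4395, 0.1864, 0.0672]
ee_rot: [0.019, 0.319, 0.947, 0.042]
ft_force: [0.3, -0.5, 1.1]
finger_gap: 0.0006
gripper_force: 0.0
```

>>> {"name": "send_rows", "arguments": {
  "steps": "0 0 0 0 0 -1 0; 0 0 0 0 0 -1 0; 0 0 0 0 0 -1 0; 0 0 0 0 0 -1 0; 0 0 0 0 0 -1 0; 0 0 0 0 0 -1 0; 0 0 0 0 0 -1 0; 0 0 0 0 0 -1 0; 0 0 0 0 0 -1 0"
}}

```text
time: 7.2
eef_pos: [0.4394, 0.1863, 0.0671]
ee_rot: [0.033, -0.067, 0.997, 0.031]
ft_force: [0.4, -0.3, 0.2]
finger_gap: 0.0
gripper_force: 0.0
```

```bash
python3 -c "
from h import *;state()
from bench import sensors;s=sensors.observe();print(np.round(s['joint_pos'],3))"
```

```text
t 7.20 tcp press mm [-88.7 -10.5] z 67.1 tool x [-0.989 -0.132 -0.07 ] z [ 0.062  0.067 -0.996] F press [ 0.05 -0.52] Fz 0.19
[-0.125  0.865 -0.577  2.198  1.402  0.406 -0.168]
```

>>> {"name": "send_rows", "arguments": {
  "steps": "0 0 0 0 0 -1 0; 0 0 0 0 0 -1 0; 0 0 0 0 0 -1 0; 0 0 0 0 0 -1 0; 0 0 0 0 0 -1 0; 0 0 0 0 0 -1 0; 0 0 0 0 0 -1 0; 0 0 0 0 0 -0.15 0; 0 0 0 0 0 0 0"
}}

```text
time: 7.95
eef_pos: [0.4396, 0.1866, 0.0668]
ee_rot: [0.041, -0.367, 0.929, 0.02]
ft_force: [0.3, -0.4, -0.2]
finger_gap: 0.0005
gripper_force: 0.0
```

```bash
python3 -c "
from h import *;state()
from bench import sensors;s=sensors.observe();print(np.round(s['joint_pos'],3))"
```

```text
t 7.95 tcp press mm [-88.4 -10.5] z 66.8 tool x [-0.727 -0.681 -0.091] z [ 0.062  0.067 -0.996] F press [-0.09 -0.52] Fz -0.24
[-0.102  0.875 -0.617  2.196  1.409  0.438  0.444]
```

>>> {"name": "send_rows", "arguments": {
  "steps": "0.26 0.1 0 0 -0.2 0 0; 0.26 0.1 0 0 -0.2 0 0; 0.26 0.11 0 0 -0.2 0 0; 0 0 0 0 0 0 0; 0 0 0 0 0 0 0"
}}

```text
time: 8.37
eef_pos: [0.416, 0.1775, 0.0638]
ee_rot: [0.065, -0.367, 0.927, 0.03]
ft_force: [-0.3, 0.2, -0.2]
finger_gap: 0.0005
gripper_force: 0.0
```

```bash
python3 -c "
from h import *;state()
from bench import sensors;s=sensors.observe();print(np.round(s['joint_pos'],3))"
```

```text
t 8.37 tcp press mm [-111.7   -0.8] z 63.8 tool x [-0.722 -0.677 -0.142] z [ 0.098  0.102 -0.99 ] F press [-0.1   0.32] Fz -0.25
[-0.072  0.889 -0.661  2.314  1.765  0.462  0.079]
```

>>> {"name": "send_rows", "arguments": {
  "steps": "0.06 0 0.425 0 0 0 0; 0.06 0 0.425 0 0 0 0; 0.06 0 0.425 0 0 0 0; 0.06 0 0.425 0 0 0 0; 0 0 0 0 0 0 0; 0 0 0 0 0 0 0"
}}

```text
time: 8.87
eef_pos: [0.4165, 0.1785, 0.0119]
ee_rot: [0.065, -0.367, 0.927, 0.03]
ft_force: [-0.4, -0.5, -0.3]
finger_gap: 0.0008
gripper_force: 0.0
```

```bash
python3 -c "
from h import *;state()
from bench import sensors;s=sensors.observe();print(np.round(s['joint_pos'],3))"
```

```text
t 8.87 tcp press mm [-110.6   -0.4] z 11.9 tool x [-0.722 -0.677 -0.142] z [ 0.099  0.103 -0.99 ] F press [-0.57 -0.08] Fz -0.32
[-0.049  1.035 -0.708  2.315  1.945  0.585 -0.064]
```

>>> {"name": "send_rows", "arguments": {
  "steps": "-0.165 0 0.024 0 0 0 0; -0.165 0 0.024 0 0 0 0; -0.165 0 0.024 0 0 0 0; -0.165 0 0.024 0 0 0 0; -0.165 0 0.024 0 0 0 0; -0.165 0 0.024 0 0 0 0; -0.165 0 0.024 0 0 0 0; -0.165 0 0.024 0 0 0 0; -0.165 0 0.024 0 0 0 0; -0.165 0 0.024 0 0 0 0"
}}

```text
time: 9.7
eef_pos: [0.4529, 0.2129, 0.0121]
ee_rot: [0.065, -0.368, 0.927, 0.03]
ft_force: [-0.2, 0.2, 0.2]
finger_gap: 0.0005
gripper_force: 0.3
```

```bash
python3 -c "
from h import *;state()
from bench import sensors;s=sensors.observe();print(np.round(s['joint_pos'],3))"
```

```text
t 9.70 tcp press mm [-60.6  -0.5] z 12.1 tool x [-0.721 -0.678 -0.143] z [ 0.099  0.103 -0.99 ] F press [-0.02  0.34] Fz 0.20
[-0.127  1.008 -0.624  2.182  1.774  0.478  0.105]
```

Tracking is exact. I'll continue to x ≈ -44 mm in smaller rows, then look at the force.

>>> {"name": "send_rows", "arguments": {
  "steps": "-0.11 0 0.016 0 0 0 0; -0.11 0 0.016 0 0 0 0; -0.11 0 0.016 0 0 0 0; -0.11 0 0.016 0 0 0 0; -0.066 0 0.01 0 0 0 0; 0 0 0 0 0 0 0"
}}

```text
time: 10.2
eef_pos: [0.4643, 0.2236, 0.0121]
ee_rot: [0.066, -0.367, 0.927, 0.03]
ft_force: [0.2, -0.1, -0.1]
finger_gap: -0.0
gripper_force: 0.0
```

```bash
python3 -c "
from h import *;state()
from bench import viewer;import cv2
for n in ('side','wrist'):
  c=viewer.capture(n);np.savez(n+'3.npz',**c)
  im=c['pixels'][:,:,::-1]
  cv2.imwrite('pics/%s3.png'%n,cv2.resize(im[245:385,270:460],None,fx=4.2,fy=4.2,interpolation=cv2.INTER_CUBIC) if n=='side' else im)"
```

```text
t 10.20 tcp press mm [-45.   -0.6] z 12.1 tool x [-0.721 -0.678 -0.144] z [ 0.1    0.104 -0.99 ] F press [ 0.05 -0.21] Fz -0.09
```

View pics/side3.png

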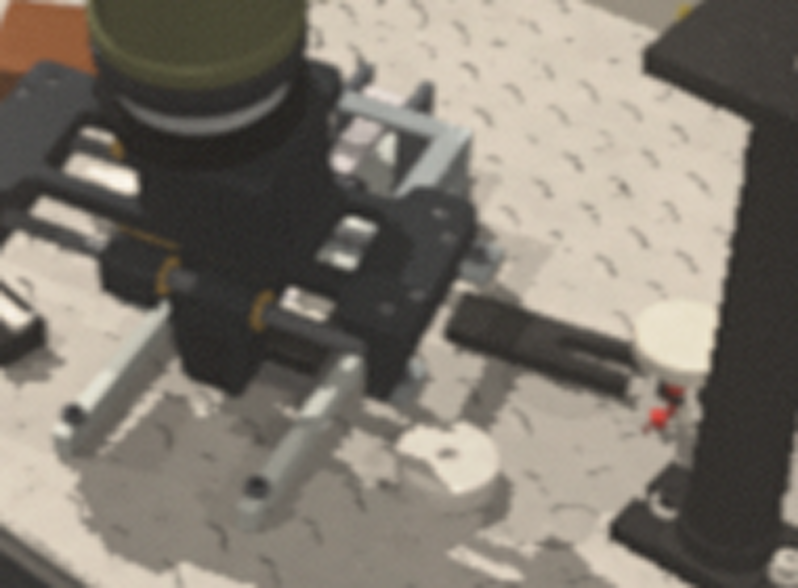

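The side crop shows the case already under the guard's front bar, at about (330,350), with the fingers behind it in the channel. The body is clear and the bystanders are unmoved. I'll go on by small steps until the force shows the stop.

>>> {"name": "send_rows", "arguments": {
  "steps": "-0.05 0 0.007 0 0 0 0; -0.05 0 0.007 0 0 0 0; 0 0 0 0 0 0 0"
}}

```text
time: 10.55
eef_pos: [0.4661, 0.2253, 0.0121]
ee_rot: [0.065, -0.367, 0.927, 0.03]
ft_force: [-0.8, -0.2, -0.7]
finger_gap: 0.0009
gripper_force: 0.1
```

>>> {"name": "send_rows", "arguments": {
  "steps": "-0.035 0 0.005 0 0 0 0; 0 0 0 0 0 0 0"
}}

```text
time: 10.72
eef_pos: [0.4663, 0.2255, 0.0119]
ee_rot: [0.065, -0.367, 0.927, 0.03]
ft_force: [-1.6, -1.4, 2.1]
finger_gap: 0.0003
gripper_force: 0.9
```

>>> {"name": "send_rows", "arguments": {
  "steps": "-0.035 0 0.005 0 0 0 0; 0 0 0 0 0 0 0"
}}

```text
time: 10.88
eef_pos: [0.4664, 0.2256, 0.0119]
ee_rot: [0.064, -0.367, 0.927, 0.029]
ft_force: [-3.9, -3.1, 3.4]
finger_gap: 0.0005
gripper_force: 2.4
```

```bash
python3 -c "
from h import *;state()"
```

```text
t 10.88 tcp press mm [-42.1  -0.6] z 11.9 tool x [-0.722 -0.678 -0.14 ] z [ 0.097  0.101 -0.99 ] F press [-4.97  0.47] Fz 3.36
```

Contact force of 5 N came at TCP x = -42 mm; the expected value is about -41 (lip at -32 mm plus half the finger). So the case is home. I'll back off and rise, then check.

>>> {"name": "send_rows", "arguments": {
  "steps": "0.1 0 -0.014 0 0 0 0; 0.3 0 -0.04 0 0 0 0; 0.3 0 -0.04 0 0 0 0; 0.3 0 -0.04 0 0 0 0; -0.07 0 -0.5 0 0 0 0; -0.07 0 -0.5 0 0 0 0; -0.07 0 -0.5 0 0 0 0; -0.07 0 -0.5 0 0 0 0; -0.07 0 -0.5 0 0 0 0; -0.07 0 -0.5 0 0 0 0"
}}

```text
time: 11.72
eef_pos: [0.4464, 0.206, 0.1038]
ee_rot: [0.066, -0.368, 0.927, 0.03]
ft_force: [0.7, 0.3, 0.5]
finger_gap: 0.0007
gripper_force: 0.0
```

>>> {"name": "send_rows", "arguments": {
  "steps": "0 0 -0.2 0 0.8 0 0; 0 0 -0.2 0 0.8 0 0; 0 0 0 0 0 0 0"
}}

```text
time: 11.97
eef_pos: [0.4492, 0.2067, 0.1141]
ee_rot: [0.014, -0.367, 0.93, 0.007]
ft_force: [0.5, 0.0, -0.7]
finger_gap: 0.0003
gripper_force: 0.0
```

```bash
python3 -c "
from h import *;state()
from bench import viewer,sensors;import cv2
print(np.round(sensors.observe()['joint_pos'],3))
c=viewer.capture('wrist');np.savez('wrist4.npz',**c);cv2.imwrite('pics/wrist4.png',c['pixels'][:,:,::-1])
c=viewer.capture('top');np.savez('top4.npz',**c)
s=viewer.capture('side');np.savez('side4.npz',**s)
a=cv2.resize(c['pixels'][180:300,285:415,::-1],(400,370),interpolation=cv2.INTER_CUBIC);b=cv2.resize(s['pixels'][250:380,270:410,::-1],(400,370),interpolation=cv2.INTER_CUBIC)
w=cv2.imread('pics/wrist4.png');cv2.imwrite('pics/mix4.png',np.vstack([np.hstack([a,b]),np.hstack([cv2.resize(w,(306,230)),np.zeros((230,494,3),np.uint8)])]))"
```

```text
t 11.97 tcp press mm [-67.6  -2.5] z 114.1 tool x [-0.73  -0.683 -0.031] z [ 0.02   0.024 -1.   ] F press [ 0.36 -0.34] Fz -0.70
[-0.104  0.808 -0.686  2.073  0.97   0.579  0.834]
```

View pics/mix4.png

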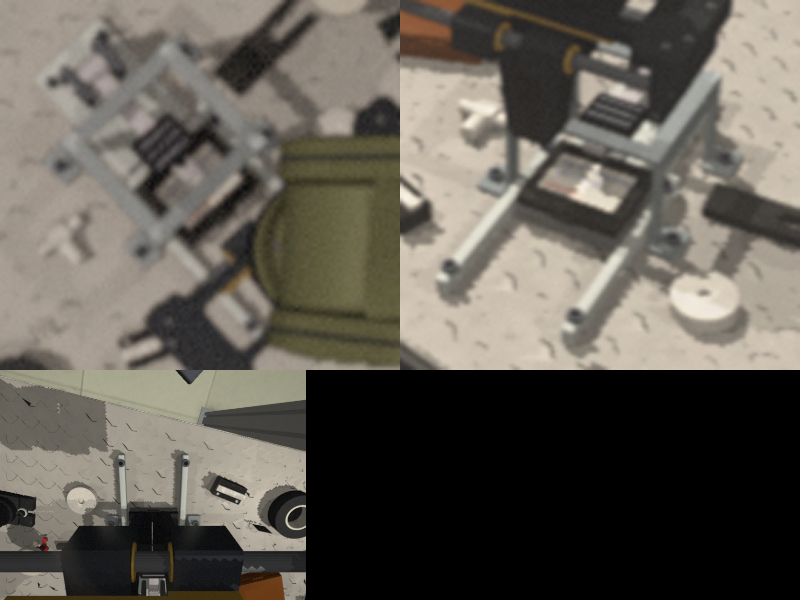

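The side crop (right) shows the case under the front bar with its near edge at about (522..620, 200..232) in the mosaic. The lever pad is up and the fingers are clear. I'll check the case's x by casting rays.

Run:
```python
from h import *
s=np.load("side4.npz");a=YAW;R=np.array([[np.cos(a),-np.sin(a)],[np.sin(a),np.cos(a)]])
px=np.array([(122,196),(220,228)])/[400/140,370/130]+[270,250]
print(((ray(s,px,.019)[:,:2]-O)@R*1e3).round(1))
px0=np.array([(125,368),(258,430)])/4.2+[270,245]
print("before push, same view",((ray(s,px0,.019)[:,:2]-O)@R*1e3).round(1))
```

```text
[[-28.   26.8]
 [-25.4 -36.3]]
before push, same view [[-67.4  29.9]
 [-73.  -31.2]]
```

>>> {"name": "send_rows", "arguments": {
  "steps": "-0.57 0.01 0 0 0 0 0; -0.57 0.01 0 0 0 0 0; -0.57 0.01 0 0 0 0 0; -0.57 0.01 0 0 0 0 0; -0.57 0.01 0 0 0 0 0; -0.57 0.01 0 0 0 0 0; 0 0 0 0 0 0 0; 0 0 0 0 0 0 0"
}}

```text
time: 12.78
eef_pos: [0.5198, 0.2746, 0.1143]
ee_rot: [0.012, -0.368, 0.93, 0.005]
ft_force: [-0.8, -1.0, -0.2]
finger_gap: 0.0004
gripper_force: 0.0
```

```bash
python3 -c "
from h import *;state()
from bench import sensors;print(np.round(sensors.observe()['joint_pos'],3))"
```

```text
t 12.78 tcp press mm [30.4 -1.8] z 114.3 tool x [-0.729 -0.684 -0.026] z [ 0.018  0.018 -1.   ] F press [-1.29 -0.13] Fz -0.18
[-0.152  0.902 -0.74   1.791  0.854  0.772  0.986]
```

The case's near edge moved about 45 mm, to x ≈ -27 (nominal -29), and it is straight, so it is home. Now I'll centre over the pad and go down through the window.

>>> {"name": "send_rows", "arguments": {
  "steps": "-0.15 0.06 0 0 0 0 0; 0.012 0 0.48 0 0 0 0; 0.012 0 0.48 0 0 0 0; 0.012 0 0.48 0 0 0 0; 0.012 0 0.48 0 0 0 0; 0 0 0 0 0 0 0; 0 0 0 0 0 0 0"
}}

```text
time: 13.37
eef_pos: [0.5212, 0.279, 0.0562]
ee_rot: [0.01, -0.368, 0.93, 0.005]
ft_force: [-0.3, 0.4, -0.8]
finger_gap: 0.0005
gripper_force: 0.0
```

```bash
python3 -c "
from h import *;state()"
```

```text
t 13.37 tcp press mm [34.4  0.4] z 56.2 tool x [-0.729 -0.684 -0.023] z [ 0.015  0.018 -1.   ] F press [0.06 0.48] Fz -0.85
```

>>> {"name": "send_rows", "arguments": {
  "steps": "0 0 0.067 0 0 0 0; 0 0 0.067 0 0 0 0; 0 0 0.067 0 0 0 0; 0 0 0.067 0 0 0 0; 0 0 0.067 0 0 0 0; 0 0 0.067 0 0 0 0; 0 0 0 0 0 0 0"
}}

```text
time: 13.95
eef_pos: [0.5223, 0.2797, 0.0456]
ee_rot: [0.012, -0.368, 0.93, 0.006]
ft_force: [-1.0, -1.4, 3.2]
finger_gap: 0.0004
gripper_force: 1.3
```

>>> {"name": "send_rows", "arguments": {
  "steps": "0 0 0.035 0 0 0 0; 0 0 0.035 0 0 0 0; 0 0 0 0 0 0 0"
}}

```text
time: 14.2
eef_pos: [0.5222, 0.2797, 0.0434]
ee_rot: [0.011, -0.368, 0.93, 0.006]
ft_force: [-1.4, -1.0, 2.8]
finger_gap: 0.0005
gripper_force: 1.4
```

>>> {"name": "send_rows", "arguments": {
  "steps": "0 0 0.035 0 0 0 0; 0 0 0 0 0 0 0"
}}

```text
time: 14.37
eef_pos: [0.5223, 0.2797, 0.0424]
ee_rot: [0.011, -0.368, 0.93, 0.006]
ft_force: [-0.2, -1.1, 3.1]
finger_gap: 0.0006
gripper_force: 1.5
```

>>> {"name": "send_rows", "arguments": {
  "steps": "0 0 0.035 0 0 0 0; 0 0 0 0 0 0 0"
}}

```text
time: 14.53
eef_pos: [0.5223, 0.2797, 0.0415]
ee_rot: [0.011, -0.368, 0.93, 0.006]
ft_force: [-2.2, -1.9, 5.9]
finger_gap: 0.0003
gripper_force: 2.7
```

>>> {"name": "send_rows", "arguments": {
  "steps": "0 0 0.03 0 0 0 0; 0 0 0 0 0 0 0"
}}

```text
time: 14.7
eef_pos: [0.5223, 0.2798, 0.0413]
ee_rot: [0.012, -0.368, 0.93, 0.005]
ft_force: [-3.0, -3.4, 9.4]
finger_gap: 0.0004
gripper_force: 5.3
```

>>> {"name": "send_rows", "arguments": {
  "steps": "0 0 0.02 0 0 0 0; 0 0 0 0 0 0 0"
}}

```text
time: 14.87
eef_pos: [0.5223, 0.2798, 0.0412]
ee_rot: [0.012, -0.368, 0.93, 0.005]
ft_force: [-3.5, -4.2, 13.4]
finger_gap: 0.0004
gripper_force: 7.2
```

>>> {"name": "send_rows", "arguments": {
  "steps": "0 0 -0.015 0 0 0 0; 0 0 0 0 0 0 0; 0 0 0 0 0 0 0; 0 0 0 0 0 0 0; 0 0 0 0 0 0 0; 0 0 0 0 0 0 0; 0 0 0 0 0 0 0"
}}

```text
time: 15.45
eef_pos: [0.5223, 0.2797, 0.0413]
ee_rot: [0.012, -0.368, 0.93, 0.005]
ft_force: [-3.6, -3.1, 10.2]
finger_gap: 0.0001
gripper_force: 5.7
```

```bash
python3 -c "
from h import *;state()"
```

```text
t 15.45 tcp press mm [35.7  0.2] z 41.3 tool x [-0.729 -0.684 -0.026] z [ 0.018  0.019 -1.   ] F press [-4.71  0.2 ] Fz 10.24
```

The press holds steady at about 10 N, with the pad 9–10 mm down on a hard contact, so the foot is on the case. I'm handing it in.

```bash
python3 -c "
from bench import ctrl;print(ctrl.finish_job())"
```

```text
the job is handed in; nothing more can be done
None
```

I pushed the case home against the back stop and handed the job in with the fingers holding the lever down on it at about 10 N; no verdict came back, but I saw no sign of touching the guard or moving a bystander.

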